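# Feed a dowel one hole on in the rung-cutting jig

### The arm

A 7-joint arm with a two-finger parallel gripper is mounted at the origin on the work surface. World frame = base frame: x ahead of the robot, y to its left, z up, the work surface at z = 0. Lengths are in m, angles in rad, forces in N, time in s.
With the tool pointing down it reaches from about 0.4 to 0.875 m from the base axis. Payload 19.3 kg.
Tool frame: the origin (TCP) lies at the very end of the fingers, on their centre line; the grasp point (between the pads) lies 19 mm behind it; z points along the fingers, y is the line along which they close (so a half turn about z gives the same grasp; the last joint's range is limited). The gripper opens to 85 mm and grips with 20 to 120 N. Pads are 22 mm wide; open, the fingers measure 114 mm over their backs; the gripper's body (76 mm by 85 mm) begins 54 mm behind the grasp point. The pads swing forward as they close: fully open they stand 13 mm farther back than shut.
Start: joints at [1.175, 0.521, -0.036, 1.599, 0.021, 1.021, -0.113], TCP at [0.2, -0.592, 0.231] pointing down, gripper open.
Joint ranges: [-2.91, 2.91], [-0.3, 2.13], [-1.5, 1.42], [0.17, 2.43], [-1.26, 4.41], [0.16, 1.93], [-2.52, 2.52]. Speed limits (rad/s): [1.89, 1.89, 2.39, 2.39, 3.01, 3.01, 3.01].

### API

Orientations are given as [roll, pitch, yaw] about the fixed x, y, z axes, in that order (R = Rz(yaw) Ry(pitch) Rx(roll)).
In Python, from workcell import bot, grab_frame, calibration, job gives the robot as it stands.
- The arm moves only by the shell command python3 -m creep FILE [FORCE], which reads ROWS from the file FILE. ROWS is a JSON object with one list for each field, all of the same length, 1 to 5, a row being the entries at one place: finger_gap (the finger opening in m), dx, dy, dz (the shift in m), ax, ay, az (a rotation vector in rad); each row is the pose to reach, as a shift and turn from the pose commanded when the command began, along the tool's axes at that moment; what a row does not reach only later rows make up. A row lasts 1/8 s, in which the tool goes at most 0.0625 m and 0.188 rad, less where a joint would pass 70% of its speed; a pose out of reach is approached as far as the arm can. The fingers move at their own pace and stop on an object; FORCE is the grip in N (left out, the last holds). Time passes only in rows, so rows that do not move let the fingers close. It prints the time, the measured TCP pose, the force, the opening and the grip force at its end. Input that does not fit is refused with a message, and nothing moves.
- bot.observe(): the state, without advancing time (a new reading comes with each control period).
- grab_frame(name): name is "side" or "top"; returns (picture, depth): 420x560x3 uint8, blue, green, red; 420x560 float32, m along the optical axis (not along the pixel's ray), 0 where there is no reading.
- calibration(name): a dict with "vfov" (degrees; the focal length in pixels is half the picture's height over the tangent of half this angle, whatever the lens; pixels are square), "cx", "cy" (the principal point, pixels), "eye" and "attitude" of the camera in the world. Camera axes: x right, y down, z forward; pixel columns grow to the right and rows downward; lengths in m; the calibration is good to about 2 mm. A picture is of the moment at which its call begins. calibration takes no time and is no camera call.
- job.job_done(): hands the job in; it is judged then, once.
The state is a dict: "clock": time; "qpos": joint angles; "qd": joint speeds; "joint_efforts": joint torques, N m; "position": TCP position; "tool_rot": TCP orientation; "force": force on the tool from outside, world axes, zero at the start; "moment": the same for the moment, N m; "grip_width": finger opening in m; "finger_force": force on a finger pad.
Only numpy, scipy, OpenCV 4.12 (cv2) and the standard library are available. Lean on these libraries where they do the work, as an engineer would, in place of code of your own. Each camera call takes 0.05 s, during which the arm holds its last target. There are 200 camera calls.

### The job

Set the jig up for sawing the next ladder rung: pull the long dowel up out of the stock holder, lay it down (do not drop it) in the jig's vee trough close in front of the feed slide's pusher, and let go of it. Then pull up the slide's spring lock knob, slide it to the next hole towards the mitre box so that the pusher feeds the dowel forward, and let the pin seat fully in that hole. Finish while still holding the knob with the pin seated and the dowel lying against the pusher, everything else left where it stands.

Things in the scene. Friction and masses are not known exactly. Their poses are not given: they have to be found in the camera images.
- jig: Rung-cutting jig, screwed down (never moves in a run): plywood board 160 x 480 x 18 mm. Origin on the bench; the board spans x -80..80, y -250..230 mm in the jig's frame; z up, +y is the feed direction, towards the mitre box. On it, along y: the vee trough at x = 30, and beside it at x = -40 a steel tube on which the feed slide rides.
- trough (a point): Middle of the trough's hand gap, on the axis that a dowel lying in the trough has (50 mm above the bench). Axes as the jig's. Trough: two lengths of aluminium angle as a 90 degree vee, y -121..-35 and 35..95 mm from here, open gap between (board 32 mm below this point). Vee 33 mm wide over all, its edges 4 mm above this point.
- saw_slot (a point): On the dowel's axis at the saw slot of the open-topped wooden mitre box, 125 mm in +y from the trough point. The box spans 25 mm before to 75 mm past it: channel 36 mm wide, walls 12 mm thick, tops 22 mm above this point. Axes as the jig's.
- next_hole (a point): The next hole, where the lock pin must end: its centre in the top of the 25 x 25 mm square steel tube (top 49 mm above the bench). The tube's 10 mm holes are 50 mm apart along the jig's y; the pin starts in the hole 50 mm behind (-y) this one. Axes as the jig's.
- feed_slide (a joint): Travel of the feed slide towards the mitre box (the jig's +y), m: 0 at the start, 0.05 at the next hole; range -0.05 to 0.165; friction about 2 N. Slide: dark steel sleeve 33 mm wide, 56 mm long, top 53 mm above the bench, with the plunger on top and an arm across to the trough. The locked pin has about 1 mm of play either way.
- lock_pin (a joint): Lift of the spring plunger, m: 0 with the pin fully seated in a hole; pin clear of the tube from 0.009, where it also stands while resting on the tube between holes; stop at 0.013. The spring pushes down with 6 N at 0 and 10 N at the stop. The round-nosed 8 mm pin drops into a 10 mm hole by itself within about 2 mm.
- knob (a point): Middle of the plunger's black knob, on its upright axis: 25 mm in diameter, 22 mm tall (11 mm below to 11 mm above this point), 82 mm above the bench with the pin seated. Under it a 17 mm wide bush, top 4 mm below the knob. It moves with slide and plunger; its axis is 30 mm behind the pusher's face. Axes as the jig's.
- pusher (a point): Centre of the pusher's flat front face (12 mm wide) on the trough's axis, which pushes the dowel's end; at the start 125 mm behind (-y) the trough point. The arm above it reaches 69 mm above the bench. Axes as the jig's.
- holder: Stock holder: fixed wooden block 88 x 88 x 60 mm left or right of the jig, with four upright round sockets 15.6 mm wide, 48 mm deep, 21 mm either side of its middle in x and y. Origin on the bench under its middle. Sticks stand in three of the sockets.
- dowel: The long round wooden dowel, 14 mm in diameter, 250 mm long, about 30 g (the only long stick), upright in one of the sockets, up to 2 degrees aslant. Origin: centre of its foot end, 12 mm above the bench at the start; z runs along it. Both ends are alike.
- dowel_mid (a point): Middle of the long dowel on its axis, 125 mm from either end.
- offcut_a: Short stick of the same 14 mm dowel, 105 mm long, upright in another socket (top 117 mm above the bench). Leave it. Origin: its foot.
- offcut_b: Short stick of the same 14 mm dowel, 85 mm long, upright in another socket. Leave it. Origin: its foot.
- tub: White plastic tub, 88 mm wide, 75 mm tall, on the other side of the jig from the holder. Leave it. Origin: under its middle.
- sponge: Sponge 85 x 55 x 40 mm between robot and jig. Leave it.
- batten: Piece of wooden batten 34 x 120 x 24 mm between robot and jig. Leave it.
- brush: Paint brush 170 mm long, lying between robot and jig. Leave it.
- bottle: Brown bottle, 64 mm wide, 205 mm tall, standing behind the jig. Leave it.
- saw: Small back saw, 300 mm long, lying flat behind the jig. Leave it.

How it is judged:
On the way, in this order (a step that is already met when the one before it is completed fails the run):
1. the long dowel is pulled up clear of the holder, in the gripper (height (world z) of dowel above 0.064 m and contact force between the fingers and dowel above 0.5 N), for 0.1 s.
2. the dowel lies in the vee trough close in front of the pusher, let go of, with the feed slide still locked in its first hole (x of dowel_mid in the frame of jig between 0.025 and 0.035 m and z of dowel_mid in the frame of jig between 0.046 and 0.055 m and angle between the z axis of dowel and the y axis of jig, either way round below 0.05 rad and y of dowel_mid in the frame of pusher between 0.118 and 0.165 m and value of joint feed_slide between -0.005 and 0.005 m and value of joint lock_pin below 0.003 m and contact force between the fingers and dowel below 0.1 N and linear speed of dowel below 0.02 m/s), for 0.2 s.
3. the lock knob is pulled up so that the pin is out of the first hole (value of joint lock_pin above 0.008 m and contact force between the fingers and lock_pin above 0.5 N and value of joint feed_slide between -0.006 and 0.012 m).
At the end, for the whole second after the job is handed in: Slide in the next hole (joint 0.05 +-0.003), pin seated (lift under 2 mm), fingers still on the knob with over 1.5 N; dowel let go, lying in the vee (axis within 5 mm, 0.05 rad), its end within 6 mm of the pusher, at rest (value of joint feed_slide between 0.047 and 0.053 m and value of joint lock_pin below 0.002 m and contact force between the fingers and lock_pin above 1.5 N and x of dowel_mid in the frame of jig between 0.025 and 0.035 m and z of dowel_mid in the frame of jig between 0.046 and 0.055 m and angle between the z axis of dowel and the y axis of jig, either way round below 0.05 rad and y of dowel_mid in the frame of pusher between 0.119 and 0.131 m and contact force between the fingers and dowel below 0.1 N and linear speed of dowel below 0.02 m/s and velocity of joint feed_slide below 0.01 m/s); the arm keeps its last pose, push and grip.
It fails at once if the dowel is dropped (moves faster than 0.8 m/s while out of the fingers) (contact force between the fingers and dowel below 0.05 N and linear speed of dowel above 0.8 m/s).
It fails at once if another thing on the bench is shoved more than 40 mm (distance of any of offcut_a, offcut_b, tub, sponge, bottle, brush, saw, batten from where it was at the start of the episode above 0.04 m).
It also fails if it takes over 59 s, if anything falls off the work surface, if the arm or the gripper's body presses on something with over 40 N, if the wrist force passes 120 N, or if a joint passes its speed limit or range.

## Working session

There is one attempt and no reset: what is moved stays moved. The work goes in short steps, Python scripts to look and compute and a shell command to move; the robot and the scene stay as the last step left them, time stands still between calls to the robot, and variables do not carry over. Pictures are saved under pics/ and viewed, at most 10 in all, crops included, and the job is handed in when it is done.

```bash
ls; mkdir -p pics; cat > h.py <<'E'
import numpy as np, cv2
from scipy.spatial.transform import Rotation as R
from workcell import bot, grab_frame, calibration, job
def cam(n):
    c=calibration(n); f=210/np.tan(np.radians(c["vfov"])/2); return c,f
def cloud(n,d):
    c,f=cam(n); v,u=np.mgrid[0:420,0:560]
    P=np.stack([(u-c["cx"])/f*d,(v-c["cy"])/f*d,d],-1)
    return P@att(c).T+np.array(c["eye"])
def att(c):
    a=np.array(c["attitude"],float)
    return a if a.shape==(3,3) else R.from_euler("xyz",a).as_matrix()
E
python3 - <<'E'
from h import *
for n in("side","top"):
    print(n,calibration(n))
    p,d=grab_frame(n); cv2.imwrite(f"pics/{n}0.png",p); np.save(f"{n}0.npy",d)
print(bot.observe())
E
```

```text
pics
side {'vfov': 45.46761512654526, 'cx': 286.8739233569685, 'cy': 205.81172741427977, 'eye': array([0.22723261, 0.70020575, 0.91057792]), 'attitude': array([-2.39733674, -0.00292091, -2.66850393])}
top {'vfov': 47.43807029652568, 'cx': 291.25721227650524, 'cy': 212.7947358678868, 'eye': array([0.44741539, 0.0234653 , 1.27523346]), 'attitude': array([-3.06578133, -0.00711284, -1.59106018])}
{'clock': 0.1, 'qpos': array([ 1.17480938,  0.5219413 , -0.03632548,  1.59996513,  0.02115095,
        1.02113218, -0.11276052]), 'qd': array([-0.001124  , -0.00051493,  0.00146576,  0.00081426,  0.00171976,
        0.00024026, -0.00188142]), 'joint_efforts': array([ 5.01928924e-03, -9.28504157e+01,  1.98483892e+00, -3.70541418e+01,
        1.81556196e-02,  5.24312272e-03, -3.97283998e-05]), 'position': array([ 0.19990843, -0.59182609,  0.23078641]), 'tool_rot': array([-3.14052979e+00,  3.55625607e-05,  3.25788392e-01]), 'force': array([-0.25187906, -0.10510572,  0.64759583]), 'moment': array([-0.00830764,  0.01406935, -0.02890386]), 'finger_force': 0.0, 'grip_width': 0.0852945905541553}
```

View pics/top0.png

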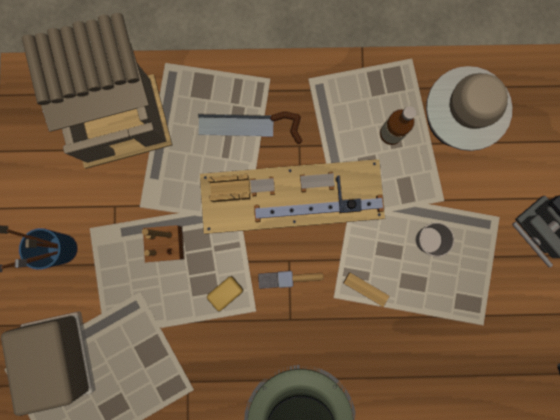

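View pics/side0.png

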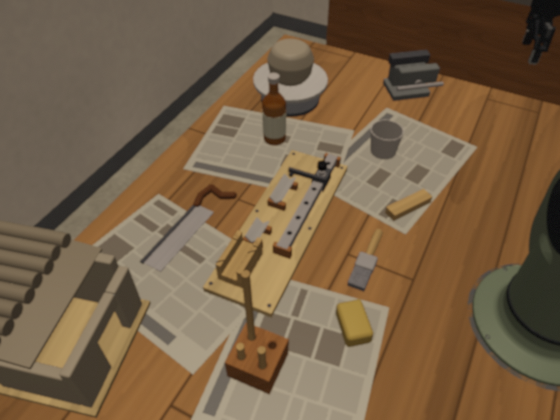

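```bash
python3 - <<'E'
from h import *
C={}
for n in("top","side"):
    d=np.load(n+"0.npy"); P=cloud(n,d); P[d==0]=np.nan; C[n]=P
    x,y,z=P[...,0],P[...,1],P[...,2]
    print(n,"bench z med",[np.round(np.nanmedian(z[(abs(x-a)<.03)&(abs(y-b)<.03)&(abs(z)<.03)]),4) for a,b in((.3,0),(.5,-.2),(.5,.15),(.75,.3),(.8,-.3))])
    s=(z>.012)&(z<.024)&(x>.5)&(x<.8)&(abs(y)<.35)
    m,k=cv2.connectedComponents(s.astype(np.uint8)),0
    lab=m[1]; i=np.bincount(lab[lab>0]).argmax()
    # merge all comps >60px
    b=np.bincount(lab.ravel()); keep=[j for j in range(1,len(b)) if b[j]>60]
    Q=np.stack([x,y],-1)[np.isin(lab,keep)].astype(np.float32)
    print(" board",cv2.minAreaRect(Q),np.nanmedian(z[np.isin(lab,keep)]))
    for nm,lo,hi,box in(("knobtop",.087,.1,(.5,.75,-.3,0)),("hold",.054,.066,(.4,.7,.2,.5)),("stick",.08,.125,(.4,.7,.2,.5)),("long",.13,.275,(.35,.8,.1,.5)),("tub",.07,.08,(.3,.7,-.5,-.2))):
        t=(z>lo)&(z<hi)&(x>box[0])&(x<box[1])&(y>box[2])&(y<box[3])
        if t.sum()<3: print(nm,t.sum());continue
        q=np.stack([x,y],-1)[t].astype(np.float32)
        print(" ",nm,t.sum(),np.round(np.median(P[t],0),4),np.round(P[t].max(0),3),np.round(P[t].min(0),3),cv2.minAreaRect(q) )
im=cv2.imread("pics/top0.png")[140:290,120:400]; im=cv2.resize(im,None,fx=2.8,fy=2.8,interpolation=cv2.INTER_CUBIC); cv2.imwrite("pics/t1.png",im)
E
```

```text
top bench z med [np.float64(0.0006), np.float64(0.002), np.float64(0.0136), np.float64(0.0014), np.float64(0.0017)]
 board ((0.6500108242034912, 0.058125123381614685), (0.2998162806034088, 0.5818642377853394), 0.05332920327782631) 0.018424116190956408
  knobtop 111 [ 0.5614 -0.1409  0.0926] [ 0.75  -0.126  0.1  ] [ 0.546 -0.267  0.087] ((0.645382821559906, -0.1850002408027649), (0.04524771869182587, 0.22256025671958923), 55.04723358154297)
  hold 943 [0.4661 0.3384 0.0605] [0.625 0.391 0.066] [0.424 0.201 0.054] ((0.5089351534843445, 0.2826074957847595), (0.11629632115364075, 0.2636760473251343), 33.48495101928711)
  stick 97 [0.4521 0.3598 0.1057] [0.498 0.372 0.125] [0.44  0.318 0.081] ((0.47734740376472473, 0.35362574458122253), (0.04001828283071518, 0.07298532873392105), 47.840946197509766)
  long 1804 [0.7651 0.4202 0.172 ] [0.8   0.5   0.266] [0.484 0.317 0.13 ] ((0.6416639089584351, 0.41241973638534546), (0.3297044336795807, 0.16295656561851501), 5.168540000915527)
  tub 246 [ 0.4941 -0.3848  0.0752] [ 0.7   -0.308  0.08 ] [ 0.422 -0.489  0.07 ] ((0.5700081586837769, -0.392224
[... 556 characters left out ...]
613] [0.635 0.392 0.066] [0.422 0.2   0.054] ((0.5134867429733276, 0.2869025766849518), (0.11940645426511765, 0.27065521478652954), 36.89369583129883)
  stick 303 [0.4838 0.3666 0.0995] [0.7   0.499 0.125] [0.439 0.323 0.08 ] ((0.5822341442108154, 0.4059874415397644), (0.29380500316619873, 0.06413201987743378), 26.135332107543945)
  long 3439 [0.7602 0.4177 0.1729] [0.8   0.5   0.267] [0.483 0.319 0.13 ] ((0.6413403749465942, 0.4134295880794525), (0.33035746216773987, 0.1614495813846588), 5.126883506774902)
  tub 217 [ 0.4801 -0.3688  0.0743] [ 0.7   -0.305  0.079] [ 0.424 -0.478  0.07 ] ((0.5697075128555298, -0.3848273754119873), (0.09161236882209778, 0.3040514588356018), 70.87217712402344)
```

View pics/t1.png

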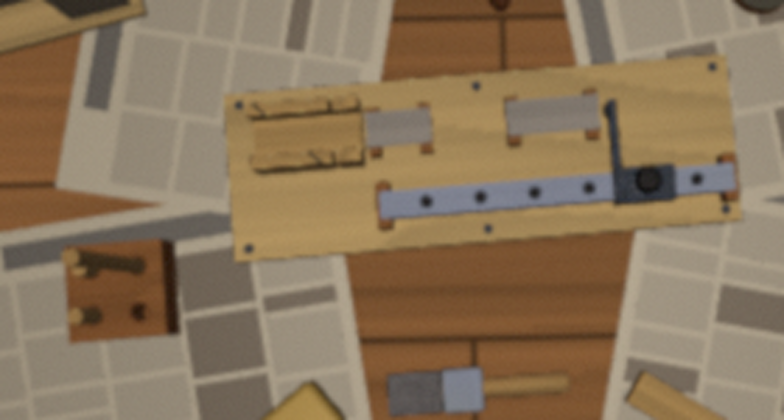

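```bash
cat > m.py <<'E'
from h import *
from scipy.optimize import least_squares
A=[];K=[];L=[]
def ray(n,u,v,z):
    c,f=cam(n); D=att(c)@np.array([(u-c["cx"])/f,(v-c["cy"])/f,1]); e=np.array(c["eye"]); return e+D*(z-e[2])/D[2]
cor=np.array([ray("top",120+a/2.8,140+b/2.8,.018)[:2] for a,b in((225,95),(722,57),(742,213),(235,260))])
print("corners",np.round(cor,4),np.linalg.norm(np.roll(cor,-1,0)-cor,axis=1),cor.mean(0))
ey=cor[0]-cor[1]+cor[3]-cor[2]; yaw0=np.arctan2(-ey[0],ey[1]); ctr=cor.mean(0)
print("yaw0",yaw0)
def rot(a): return np.array([[np.cos(a),-np.sin(a)],[np.sin(a),np.cos(a)]])
o=ctr-rot(yaw0)@[0,-.010]   # jig origin guess
for n in("top","side"):
    d=np.load(n+"0.npy"); P=cloud(n,d); z=P[...,2]; J=(P[...,:2]-o)@rot(yaw0)
    def sel(x0,x1,y0,y1,z0,z1): 
        s=(d>0)&(J[...,0]>x0)&(J[...,0]<x1)&(J[...,1]>y0)&(J[...,1]<y1)&(z>z0)&(z<z1); return np.c_[J[s],z[s]]
    b=sel(-.1,.1,-.27,.25,.011,.025)
    print(n,"board",cv2.minAreaRect(b[:,:2].astype(np.float32)),np.percentile(b,[.5,99.5],axis=0).round(4).tolist())
    t=sel(-.07,-.015,-.09,.09,.044,.054); pf=np.polyfit(t[:,1],t[:,0],1); print(" tube",len(t),t.mean(0).round(4),"slope",pf[0],np.percentile(t[:,0],[3,97]))
    k=sel(-.065,-.015,-.21,-.11,.088,.1); print(" knob top",len(k),k.mean(0).round(4),cv2.minEnclosingCircle(k[:,:2].astype(np.float32)))
    v=sel(.0,.06,-.14,.1,.044,.062)
    for y0,y1 in((-.11,-.06),(.03,.06)):
        w=v[(v[:,1]>y0)&(v[:,1]<y1)]; print(" vee edges",len(w),np.percentile(w[:,0],[2,50,98]).round(4))
    s=(d>0)&(z>.135)&(z<.28)&(P[...,0]>.46)&(P[...,0]<.53)&(P[...,1]>.29)&(P[...,1]<.37); L.append(P[s]); print(" dowel pts",s.sum(),P[s][:,2].max())
    h=(d>0)&(z>.05)&(z<.068)&(P[...,0]>.41)&(P[...,0]<.53)&(P[...,1]>.28)&(P[...,1]<.4)
    print(" holder",cv2.minAreaRect(P[h][:,:2].astype(np.float32)))
    s=(d>0)&(z>.075)&(z<.125)&(P[...,0]>.42)&(P[...,0]<.53)&(P[...,1]>.29)&(P[...,1]<.40); C=P[s]
    for w in C[::max(1,len(C)//12)]: print("   st",w.round(3))
def res(p,Q):
    a=np.array([p[0],p[1],.2]); u=np.array([p[2],p[3],1]); u/=np.linalg.norm(u)
    return np.linalg.norm(np.cross(Q-a,u),axis=1)-.007
for Q in (L[0],L[1],np.vstack(L)):
    r=least_squares(res,[.489,.33,0,0],args=(Q,),loss="soft_l1",f_scale=.002)
    p=r.x; print("dowel at z.2",p[:2].round(4),"slope",p[2:].round(4),"rms",np.sqrt(np.mean(r.fun**2)),"at foot",(p[:2]-.188*p[2:]).round(4))
print("o",o)
E
python3 m.py
```

```text
corners [[ 0.6508  0.2514]
 [ 0.6782 -0.2209]
 [ 0.5292 -0.2347]
 [ 0.4944  0.243 ]] [0.47309739 0.14969759 0.4789392  0.15658992] [0.58813601 0.00969756]
yaw0 0.06537778508662133
top board ((0.0007537305355072021, -0.010168671607971191), (0.480701744556427, 0.16104543209075928), 89.89698791503906) [[-0.0791, -0.2473, 0.0121], [0.0799, 0.2279, 0.0245]]
 tube 684 [-0.0397  0.0031  0.0494] slope -0.0022028235993582445 [-0.05200287 -0.02723088]
 knob top 74 [-0.0403 -0.1543  0.0928] ((-0.040045276284217834, -0.15443259477615356), 0.012138249352574348)
 vee edges 189 [0.0149 0.0347 0.0458]
 vee edges 98 [0.0149 0.034  0.0463]
 dowel pts 125 0.265774264828158
 holder ((0.4690355658531189, 0.3447980582714081), (0.08799424022436142, 0.09027979522943497), 3.5727126598358154)
   st [0.497 0.321 0.122]
   st [0.492 0.318 0.113]
   st [0.491 0.318 0.084]
   st [0.488 0.319 0.099]
   st [0.486 0.36  0.095]
   st [0.486 0.32  0.086]
   st [0.482 0.367 0.088]
   st [0.452 0.36  0.103]
   st [0.45  0.358 0.118]
   st [0.447 0.362 0.119]
   st [0.445 0.371 0.114]
   st [0.445 0.357 0.097]
   st [0.4
[... 585 characters left out ...]
167650699615, 0.09056343883275986), 3.6233534812927246)
   st [0.484 0.324 0.125]
   st [0.493 0.332 0.11 ]
   st [0.485 0.323 0.09 ]
   st [0.488 0.332 0.088]
   st [0.491 0.367 0.1  ]
   st [0.487 0.37  0.098]
   st [0.49  0.374 0.094]
   st [0.444 0.365 0.118]
   st [0.445 0.372 0.121]
   st [0.447 0.373 0.114]
   st [0.447 0.371 0.1  ]
   st [0.441 0.369 0.09 ]
dowel at z.2 [0.4911 0.3253] slope [0.0002 0.0006] rms 0.0015535594877801036 at foot [0.4911 0.3252]
dowel at z.2 [0.491  0.3257] slope [ 0.0007 -0.0009] rms 0.0011957568262320935 at foot [0.4909 0.3259]
dowel at z.2 [0.491  0.3256] slope [ 0.0007 -0.0006] rms 0.0012942417396510175 at foot [0.4909 0.3257]
o [0.5874827  0.01967619]
```

```bash
cat > d.py <<'E'
# usage: d.py gx gy gz psi tilt_deg  -> tool-frame delta for grasp point target
import sys; from h import *
gx,gy,gz,psi,t=map(float,sys.argv[1:6])
Rt=R.from_euler("z",psi)*R.from_euler("x",t,degrees=True)*R.from_euler("z",np.pi/2)*R.from_euler("x",np.pi)
p=np.array([gx,gy,gz])+.019*Rt.as_matrix()[:,2]
s=bot.observe(); Rc=R.from_euler("xyz",s["tool_rot"])
print("d",Rc.inv().apply(p-s["position"]).round(4),"rv",(Rc.inv()*Rt).as_rotvec().round(4),"q",s["qpos"].round(2),"t",round(s["clock"],2),"gp",(s["position"]-.019*Rc.as_matrix()[:,2]).round(4),"F",s["force"].round(1))
E
python3 d.py 0.50 0.0 0.36 0.067 0
```

```text
d [ 0.4737 -0.4648 -0.1097] rv [-9.000e-04 -7.000e-04 -1.312e+00] q [ 1.17  0.52 -0.04  1.6   0.02  1.02 -0.11] t 0.1 gp [ 0.1999 -0.5918  0.2498] F [-0.3 -0.1  0.6]
```

```bash
echo '{"finger_gap": [0.06,0.06,0.06,0.06,0.06],"dx": [0.02,0.05,0.09,0.13,0.17],"dy": [-0.02,-0.05,-0.09,-0.13,-0.17],"dz": [-0.06,-0.11,-0.11,-0.11,-0.11],"ax": [0,0,0,0,0],"ay": [0,0,0,0,0],"az": [-0.1,-0.2,-0.3,-0.4,-0.5]}' > next.json && python3 -m creep next.json 20; python3 d.py 0.50 0.0 0.36 0.067 0
```

```text
clock: 0.72
position: [0.3071, -0.3749, 0.3413]
tool_rot: [3.142, 0.0, 0.829]
force: [1.3, -0.9, -0.1]
grip_width: 0.0601
finger_force: 0.0
d [ 4.067e-01 -1.110e-01  2.000e-04] rv [-0.000e+00  2.000e-04 -8.087e-01] q [ 0.96  0.19 -0.23  1.8   0.05  1.16 -0.03] t 0.72 gp [ 0.3071 -0.3748  0.3603] F [ 1.3 -0.9 -0.1]
```

```bash
echo '{"finger_gap": [0.06,0.06,0.06,0.06,0.06],"dx": [0.06,0.12,0.18,0.24,0.3],"dy": [-0.016,-0.033,-0.05,-0.066,-0.082],"dz": [0,0,0,0,0],"ax": [0,0,0,0,0],"ay": [0,0,0,0,0],"az": [-0.16,-0.32,-0.48,-0.64,-0.808]}' > next.json && python3 -m creep next.json; python3 d.py 0.50 0.05 0.36 0.067 40
```

```text
clock: 1.35
position: [0.4503, -0.0987, 0.3414]
tool_rot: [3.141, 0.0, 1.639]
force: [0.6, -1.2, 0.4]
grip_width: 0.06
finger_force: 0.0
d [ 0.1572  0.0598 -0.0041] rv [-2.000e-04  6.984e-01  1.100e-03] q [ 0.58  0.18 -0.57  1.84  0.1   1.16  0.05] t 1.35 gp [ 0.4502 -0.0987  0.3604] F [ 0.6 -1.2  0.4]
```

```bash
echo '{"finger_gap": [0.06,0.06,0.06,0.06,0.06],"dx": [0.04,0.08,0.12,0.157,0.157],"dy": [0.015,0.03,0.045,0.06,0.06],"dz": [0,0,0,-0.004,-0.004],"ax": [0,0,0,0,0],"ay": [0.16,0.32,0.48,0.64,0.7],"az": [0,0,0,0,0]}' > next.json && python3 -m creep next.json; python3 d.py 0.491 0.18 0.25 0.067 60
```

```text
clock: 1.98
position: [0.4999, 0.0612, 0.345]
tool_rot: [-3.14, -0.705, 1.634]
force: [0.0, -0.5, -0.1]
grip_width: 0.0598
finger_force: 0.0
d [ 0.0355 -0.0012  0.1674] rv [ 0.0016  0.342  -0.0026] q [ 0.7   0.41 -0.7   1.77 -0.48  1.17  0.31] t 1.98 gp [0.5007 0.0489 0.3594] F [ 0.  -0.5 -0.1]
```

```bash
echo '{"finger_gap": [0.06,0.06,0.06,0.06,0.06],"dx": [0.009,0.018,0.027,0.036,0.036],"dy": [0,0,0,-0.001,-0.001],"dz": [0.042,0.084,0.125,0.167,0.167],"ax": [0,0,0,0,0],"ay": [0.12,0.24,0.342,0.342,0.342],"az": [0,0,0,0,0]}' > next.json && python3 -m creep next.json; python3 d.py 0.496 0.248 0.187 0.067 60
```

```text
clock: 2.6
position: [0.4886, 0.1966, 0.2395]
tool_rot: [-3.135, -1.044, 1.631]
force: [-0.1, -0.2, 0.8]
grip_width: 0.06
finger_force: 0.0
d [-0.0198  0.011   0.0893] rv [-0.0009  0.0029 -0.0033] q [ 0.66  0.72 -0.84  1.98 -0.76  0.82  0.6 ] t 2.6 gp [0.4897 0.1802 0.2491] F [-0.1 -0.2  0.8]
```

```bash
echo '{"finger_gap": [0.06,0.06,0.06],"dx": [-0.01,-0.02,-0.02],"dy": [0.005,0.011,0.011],"dz": [0.045,0.089,0.089],"ax": [0,0,0],"ay": [0,0.003,0.003],"az": [0,-0.003,-0.003]}' > next.json && python3 -m creep next.json; python3 d.py 0.491 0.3257 0.142 0.067 60
python3 - <<'E'
from h import *
p,d=grab_frame("side"); cv2.imwrite("pics/s1.png",cv2.resize(p[180:400,150:420],None,fx=2.6,fy=2.6))
E
```

```text
clock: 2.98
position: [0.4962, 0.2635, 0.1777]
tool_rot: [3.14, -1.046, 1.639]
force: [0.5, 0.1, 0.7]
grip_width: 0.06
finger_force: 0.0
d [ 0.0004 -0.0011  0.0909] rv [0.0004 0.0007 0.0004] q [ 0.54  0.86 -0.87  1.99 -0.8   0.62  0.66] t 2.98 gp [0.4973 0.247  0.1872] F [0.5 0.1 0.7]
```

View pics/s1.png

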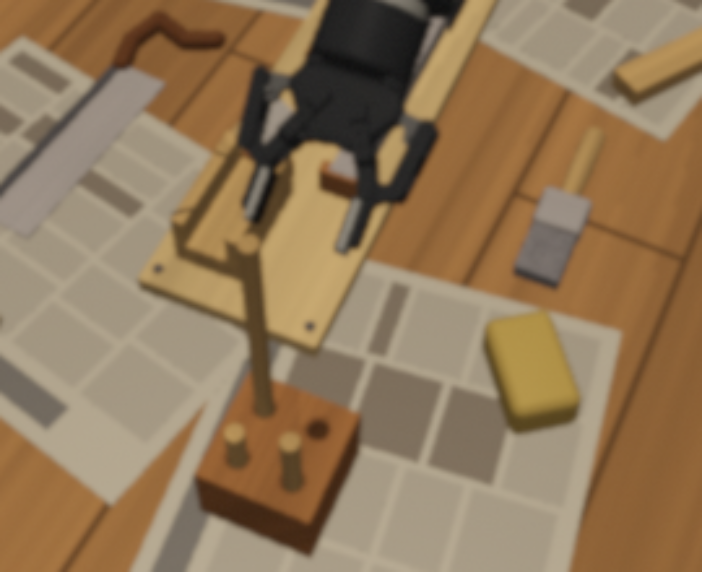

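The gripper (crop about 300,190) points at the dowel (245,240 to 263,410), and the offcuts (236,445; 290,460) stay clear. I'll approach along the tool axis and grip.

```bash
echo '{"finger_gap": [0.06,0.06,0.06,0,0],"dx": [0,0,0,0,0],"dy": [-0.001,-0.001,-0.001,-0.001,-0.001],"dz": [0.05,0.091,0.091,0.091,0.091],"ax": [0,0,0,0,0],"ay": [0,0,0,0,0],"az": [0,0,0,0,0]}' > next.json && python3 -m creep next.json 30; python3 d.py 0.491 0.3257 0.142 0.067 60
```

```text
clock: 3.65
position: [0.4922, 0.3392, 0.1335]
tool_rot: [3.134, -1.044, 1.64]
force: [-0.7, -0.1, 0.2]
grip_width: 0.0241
finger_force: 0.0
d [ 0.0007 -0.0022  0.0031] rv [0.0058 0.0031 0.0012] q [ 0.43  0.99 -0.92  2.   -0.87  0.41  0.72] t 3.65 gp [0.4932 0.3228 0.143 ] F [-0.7 -0.1  0.2]
```

```bash
echo '{"finger_gap": [0,0,0],"dx": [0,0,0],"dy": [0,0,0],"dz": [0,0,0],"ax": [0,0,0],"ay": [0,0,0],"az": [0,0,0]}' > next.json && python3 -m creep next.json 30; python3 d.py 0.491 0.3257 0.222 0.067 60
```

```text
clock: 4.03
position: [0.4911, 0.3406, 0.1333]
tool_rot: [3.136, -1.045, 1.64]
force: [-0.6, -1.7, 5.4]
grip_width: 0.013
finger_force: 29.0
d [ 0.0694 -0.0009 -0.0383] rv [0.0034 0.0017 0.0012] q [ 0.42  0.99 -0.92  2.   -0.87  0.41  0.72] t 4.03 gp [0.4921 0.3242 0.1428] F [-0.6 -1.7  5.4]
```

```bash
echo '{"finger_gap": [0,0,0,0,0],"dx": [0.026,0.06,0.095,0.13,0.13],"dy": [0,0,0,0,0],"dz": [-0.015,-0.035,-0.055,-0.075,-0.075],"ax": [0,0,0,0,0],"ay": [0,0,0,0,0],"az": [0,0,0,0,0]}' > next.json && python3 -m creep next.json; python3 d.py 0.53 0.15 0.30 0.067 15
```

```text
clock: 4.65
position: [0.4914, 0.3412, 0.2853]
tool_rot: [3.127, -1.044, 1.648]
force: [-0.3, 0.3, -1.2]
grip_width: 0.0126
finger_force: 29.2
d [-0.098   0.0261 -0.1609] rv [ 0.0076 -0.7822  0.0024] q [ 0.44  0.67 -0.93  1.96 -0.89  0.64  0.48] t 4.65 gp [0.4924 0.3248 0.2948] F [-0.3  0.3 -1.2]
```

```bash
echo '{"finger_gap": [0,0,0,0,0],"dx": [-0.02,-0.04,-0.06,-0.08,-0.098],"dy": [0.005,0.01,0.016,0.021,0.026],"dz": [-0.032,-0.064,-0.096,-0.13,-0.161],"ax": [0.001,0.003,0.005,0.006,0.008],"ay": [-0.16,-0.32,-0.48,-0.64,-0.782],"az": [0,0,0,0,0.002]}' > next.json && python3 -m creep next.json; python3 d.py 0.617 0.042 0.22 0.067 -30
```

```text
clock: 5.28
position: [0.5293, 0.153, 0.2789]
tool_rot: [-3.137, -0.258, 1.637]
force: [0.2, 0.1, -1.1]
grip_width: 0.0128
finger_force: 29.2
d [-0.1411  0.0803  0.0404] rv [-0.0043 -0.7812  0.001 ] q [ 0.07  0.37 -0.41  1.76 -0.13  0.98 -0.17] t 5.28 gp [0.5297 0.1481 0.2973] F [ 0.2  0.1 -1.1]
```

```bash
echo '{"finger_gap": [0,0,0,0,0],"dx": [-0.028,-0.056,-0.084,-0.112,-0.141],"dy": [0.016,0.032,0.048,0.064,0.08],"dz": [0.005,0.012,0.02,0.03,0.04],"ax": [0,-0.001,-0.002,-0.003,-0.004],"ay": [-0.16,-0.32,-0.48,-0.64,-0.781],"az": [0,0,0,0,0.001]}' > next.json && python3 -m creep next.json; echo '{"finger_gap": [0,0],"dx": [0,0],"dy": [0,0],"dz": [0,0],"ax": [0,0],"ay": [0,0],"az": [0,0]}' > next.json && python3 -m creep next.json > /dev/null; python3 d.py 0.617 0.042 0.16 0.067 -30
cat > dow.py <<'E'
# fit dowel held near height zc: cylinder in both clouds
import sys; from h import *
from scipy.optimize import least_squares
zc=float(sys.argv[1]); o=np.array([.588,.0204]); psi=.067
Rz=R.from_euler("z",psi).as_matrix(); Q=[]
for n in("top","side"):
    p,d=grab_frame(n); P=(cloud(n,d)-np.r_[o,0])@Rz
    cv2.imwrite(f"pics/{n}_{zc}.png",p)
    s=(d>0)&(abs(P[...,0]-.03)<.02)&(abs(P[...,2]-zc)<float(sys.argv[2]))&(abs(P[...,1])<.17)
    if zc>.1: s&=(abs(P[...,1]-.02)>.05)
    else: s&=(abs(P[...,1]-.0)<.125)
    hsv=cv2.cvtColor(p,cv2.COLOR_BGR2HSV); s&=(hsv[...,1]>70)&(hsv[...,2]>50)
    Q.append(P[s])
def res(p,A):
    u=np.array([p[2],1,p[3]]); u/=np.linalg.norm(u)
    return np.linalg.norm(np.cross(A-[p[0],0,p[1]],u),axis=1)-.007
for A in(Q[0],Q[1],np.vstack(Q)):
    if len(A)<10: print(len(A)); continue
    r=least_squares(res,[.03,zc,0,0],args=(A,),loss="soft_l1",f_scale=.002)
    i=abs(r.fun)<.005
    print(len(A),i.sum(),"x,z at y=0",r.x[:2].round(4),"slopes",r.x[2:].round(4),"ends y",np.percentile(A[i][:,1],[0,1,99,100]).round(4))
E
python3 dow.py 0.22 0.03
```

```text
clock: 5.9
position: [0.6174, 0.0344, 0.2022]
tool_rot: [-3.14, 0.523, 1.641]
force: [0.6, 0.4, 0.0]
grip_width: 0.0131
finger_force: 29.2
d [0.0275 0.0011 0.0532] rv [-0.0011 -0.0083  0.0009] q [-0.34  0.62 -0.11  1.63  0.59  1.17 -0.67] t 6.15 gp [0.6159 0.0441 0.2199] F [ 0.4 -1.  -0.1]
221 221 x,z at y=0 [0.0306 0.2179] slopes [0.0129 0.0138] ends y [-0.1083 -0.1079 -0.0315 -0.0312]
400 398 x,z at y=0 [0.0314 0.2192] slopes [0.0098 0.009 ] ends y [-0.1078 -0.105   0.1423  0.1441]
621 620 x,z at y=0 [0.031  0.2187] slopes [0.0132 0.0141] ends y [-0.1083 -0.1074  0.1422  0.1441]
```

```bash
echo '{"finger_gap": [0,0,0,0,0],"dx": [0.02,0.04,0.06,0.075,0.075],"dy": [0,0,0,0,0],"dz": [0.035,0.07,0.105,0.13,0.13],"ax": [0,0,0,0,0],"ay": [-0.008,-0.012,-0.012,-0.012,-0.012],"az": [0,0,0,0,0]}' > next.json && python3 -m creep next.json; echo '{"finger_gap": [0],"dx": [0],"dy": [0],"dz": [0],"ax": [0],"ay": [0],"az": [0]}' > next.json && python3 -m creep next.json |grep force; python3 d.py 0.616 0.044 0.052 0.067 -30; python3 dow.py 0.07 0.02
```

```text
clock: 6.88
position: [0.6159, 0.0348, 0.0527]
tool_rot: [-3.139, 0.529, 1.639]
force: [0.5, 0.6, -0.2]
grip_width: 0.0129
finger_force: 29.2
force: [-0.5, 0.6, 0.5]
finger_force: 29.2
d [ 0.0094 -0.0008  0.0172] rv [ 0.0007  0.0054 -0.001 ] q [-0.37  0.83 -0.07  1.69  0.69  0.96 -0.85] t 7.0 gp [0.6167 0.0447 0.0715] F [-0.5  0.6  0.5]
351 304 x,z at y=0 [0.0309 0.0703] slopes [0.0056 0.0076] ends y [-0.1071 -0.1063  0.0399  0.0426]
475 400 x,z at y=0 [0.0322 0.0702] slopes [ 0.0188 -0.0009] ends y [-0.1247 -0.1072  0.1234  0.1248]
826 705 x,z at y=0 [0.0319 0.0701] slopes [0.0197 0.0007] ends y [-0.1247 -0.1065  0.1227  0.1248]
```

View pics/side_0.07.png

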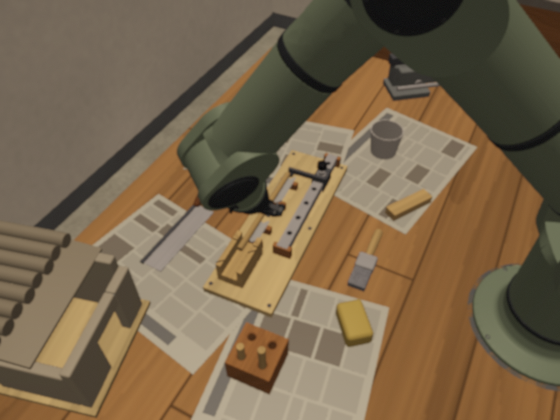

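The holder now shows only the two offcuts (240,350 and 262,355), and the gripper holds the dowel over the trough (about 265,210). Next I lower it gently.

```bash
echo '{"finger_gap": [0,0,0,0,0],"dx": [0.003,0.005,0.007,0.008,0.008],"dy": [-0.001,-0.001,-0.001,-0.001,-0.001],"dz": [0.005,0.009,0.012,0.0138,0.0138],"ax": [0,0,0,0,0],"ay": [0,0,0,0,0],"az": [0,0,0,0,0]}' > next.json && python3 -m creep next.json; python3 d.py 0.616 0.044 0.052 0.067 -30
```

```text
clock: 7.72
position: [0.6156, 0.0349, 0.0373]
tool_rot: [-3.14, 0.53, 1.639]
force: [-0.3, -0.7, 0.4]
grip_width: 0.013
finger_force: 29.7
d [0.0005 0.001  0.0018] rv [-0.0007  0.0066  0.0006] q [-0.37  0.85 -0.06  1.69  0.7   0.93 -0.87] t 7.72 gp [0.615  0.0445 0.0537] F [-0.3 -0.7  0.4]
```

```bash
for i in 1 2; do echo '{"finger_gap": [0,0,0],"dx": [0.0005,0.001,0.001],"dy": [0,0,0],"dz": [0.0009,0.0017,0.0017],"ax": [0,0,0],"ay": [0,0,0],"az": [0,0,0]}' > next.json && python3 -m creep next.json | egrep 'force|posi'; done; python3 dow.py 0.05 0.015
```

```text
position: [0.6159, 0.0348, 0.0362]
force: [-1.8, -1.4, 9.2]
finger_force: 31.8
position: [0.616, 0.0346, 0.0358]
force: [-9.8, 2.3, 34.2]
finger_force: 34.5
364 295 x,z at y=0 [0.0298 0.0506] slopes [-0.001   0.0001] ends y [-0.1219 -0.106   0.0382  0.0408]
610 422 x,z at y=0 [0.0308 0.0507] slopes [0.022  0.0029] ends y [-0.1247 -0.1235  0.1237  0.1248]
974 714 x,z at y=0 [0.0308 0.0507] slopes [0.0199 0.0024] ends y [-0.1247 -0.1209  0.1219  0.1248]
```

```bash
echo '{"finger_gap": [0,0,0],"dx": [-0.0005,-0.001,-0.001],"dy": [0,0,0],"dz": [-0.0009,-0.0015,-0.0015],"ax": [0,0,0],"ay": [0,0,0],"az": [0,0,0]}' > next.json && python3 -m creep next.json | egrep 'force|posi'; echo '{"finger_gap": [0.04,0.04,0.04],"dx": [0,0,0],"dy": [0,0,0],"dz": [0,0,0],"ax": [0,0,0],"ay": [0,0,0],"az": [0,0,0]}' > next.json && python3 -m creep next.json
```

```text
position: [0.6159, 0.0347, 0.036]
force: [-0.9, -0.9, 9.8]
finger_force: 32.0
clock: 9.32
position: [0.6156, 0.0353, 0.0351]
tool_rot: [-3.141, 0.53, 1.639]
force: [0.3, 0.1, -0.1]
grip_width: 0.0397
finger_force: 0.0
```

```bash
echo '{"finger_gap": [0.04,0.04,0.04,0.04,0.04],"dx": [-0.01,-0.03,-0.06,-0.09,-0.09],"dy": [0,0,0,0,0],"dz": [-0.018,-0.052,-0.1,-0.15,-0.15],"ax": [0,0,0,0,0],"ay": [0,0,0,0,0],"az": [0,0,0,0,0]}' > next.json && python3 -m creep next.json|egrep 'clock|pos'; python3 d.py 0.54 -0.13 0.20 0.067 0; python3 dow.py 0.05 0.013
python3 - <<'E'
import cv2
a=cv2.imread("pics/top_0.05.png")[140:260,180:400]; cv2.imwrite("pics/t2.png",cv2.resize(a,None,fx=3.4,fy=3.4))
E
```

```text
clock: 9.95
position: [0.6175, 0.0335, 0.216]
d [-0.1192 -0.0885  0.1093] rv [ 0.0066  0.5277 -0.002 ] q [-0.34  0.6  -0.1   1.62  0.6   1.19 -0.67] t 9.95 gp [0.6167 0.0431 0.2324] F [ 0.3  0.3 -0.5]
382 315 x,z at y=0 [0.0285 0.0501] slopes [-0.0222 -0.0094] ends y [-0.1215 -0.1079  0.1234  0.1243]
710 534 x,z at y=0 [0.0312 0.0508] slopes [0.0178 0.002 ] ends y [-0.1249 -0.1231  0.1225  0.125 ]
1092 834 x,z at y=0 [0.0307 0.0507] slopes [ 0.0091 -0.0006] ends y [-0.1249 -0.1214  0.1227  0.125 ]
```

View pics/t2.png

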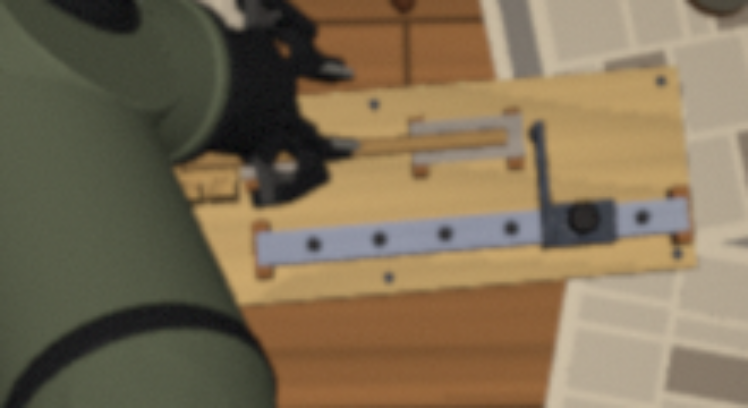

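The dowel lies in the vee: its end is at about (507,137), just in front of the pusher arm (538,140), and the knob is at (583,217). Next is the knob.

```bash
python3 d.py 0.5575 -0.136 0.18 0.067 0; echo '{"finger_gap": [0.05,0.05,0.05,0.05,0.05],"dx": [-0.03,-0.06,-0.09,-0.115,-0.115],"dy": [-0.02,-0.04,-0.055,-0.071,-0.071],"dz": [0.022,0.05,0.08,0.11,0.11],"ax": [0,0,0.003,0.006,0.006],"ay": [0.13,0.26,0.39,0.52,0.528],"az": [0,0,0,0,-0.002]}' > next.json && python3 -m creep next.json; python3 d.py 0.5575 -0.136 0.14 0.067 0
```

```text
d [-0.1168 -0.0697  0.127 ] rv [ 1.000e-03  5.291e-01 -1.000e-04] q [-0.34  0.61 -0.1   1.63  0.6   1.19 -0.67] t 10.05 gp [0.6153 0.0428 0.2281] F [ 0.8 -0.2 -0.6]
clock: 10.68
position: [0.5532, -0.1312, 0.1723]
tool_rot: [-3.132, 0.0, 1.631]
force: [1.3, 0.9, -0.6]
grip_width: 0.0501
finger_force: 0.0
d [-0.0051  0.0045  0.0512] rv [-0.0095  0.0003 -0.0068] q [ 0.33  0.52 -0.28  1.79  0.18  0.87  0.03] t 10.68 gp [ 0.5534 -0.1312  0.1913] F [ 1.3  0.9 -0.6]
```

```bash
echo '{"finger_gap": [0.05,0.05,0.05],"dx": [-0.005,-0.005,-0.005],"dy": [0.0045,0.0045,0.0045],"dz": [0.03,0.051,0.051],"ax": [-0.008,-0.008,-0.008],"ay": [0,0,0],"az": [-0.006,-0.006,-0.006]}' > next.json && python3 -m creep next.json >/dev/null; python3 d.py 0.5575 -0.136 0.081 0.067 0
python3 - <<'E'
from h import *
p,d=grab_frame("side"); cv2.imwrite("pics/s3.png",cv2.resize(p[100:260,230:410],None,fx=4,fy=3.7))
E
```

```text
d [-0.0053 -0.0013  0.0588] rv [-0.0028  0.0008  0.0068] q [ 0.31  0.59 -0.26  1.82  0.21  0.76  0.01] t 11.05 gp [ 0.5586 -0.1306  0.1398] F [-0.4 -0.2  0.7]
```

View pics/s3.png

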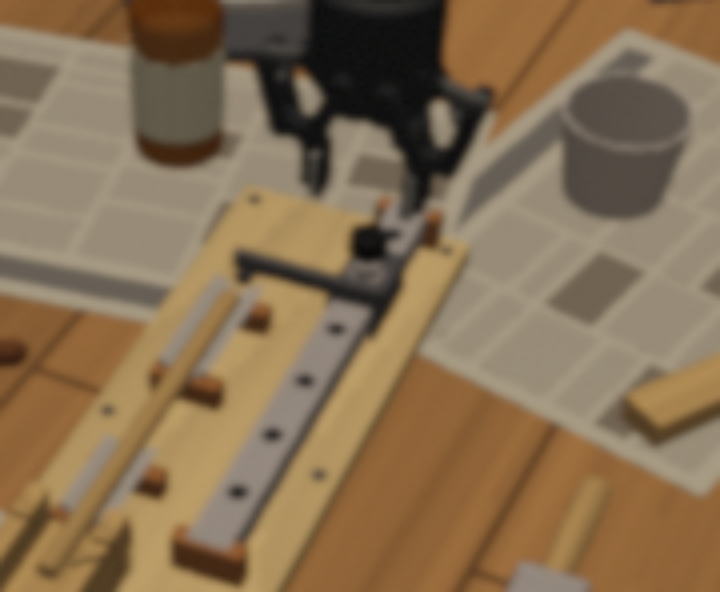

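The fingers (crop 318,170 and 415,190) straddle the knob (368,240). The dowel lies straight in the vee, with its end at (230,298) short of the pusher (243,265).

```bash
echo '{"finger_gap": [0.05,0.05,0.05,0.05,0.05],"dx": [-0.0053,-0.0053,-0.0053,-0.0053,-0.0053],"dy": [-0.001,-0.001,-0.001,-0.001,-0.001],"dz": [0.03,0.05,0.059,0.059,0.059],"ax": [0,0,0,0,0],"ay": [0,0,0,0,0],"az": [0.005,0.005,0.005,0.005,0.005]}' > next.json && python3 -m creep next.json; python3 d.py 0.5575 -0.136 0.081 0.067 0
```

```text
clock: 11.72
position: [0.5599, -0.1364, 0.0644]
tool_rot: [3.139, 0.002, 1.639]
force: [-0.9, 0.3, -0.4]
grip_width: 0.05
finger_force: 0.0
d [ 0.0005 -0.0023  0.0024] rv [0.0021 0.0023 0.0017] q [ 0.3   0.68 -0.24  1.85  0.25  0.65 -0.02] t 11.72 gp [ 0.5598 -0.1363  0.0834] F [-0.9  0.3 -0.4]
```

```bash
echo '{"finger_gap": [0.05,0,0,0,0],"dx": [0,0,0,0,0],"dy": [-0.002,-0.002,-0.002,-0.002,-0.002],"dz": [0.002,0.002,0.002,0.002,0.002],"ax": [0,0,0,0,0],"ay": [0,0,0,0,0],"az": [0,0,0,0,0]}' > next.json && python3 -m creep next.json 60;  echo '{"finger_gap": [0,0],"dx": [0,0],"dy": [0,0],"dz": [0,0],"ax": [0,0],"ay": [0,0],"az": [0,0]}' > next.json && python3 -m creep next.json 60
```

```text
clock: 12.35
position: [0.5568, -0.1367, 0.0619]
tool_rot: [3.142, 0.002, 1.639]
force: [-6.3, -0.6, 10.7]
grip_width: 0.0224
finger_force: 58.2
clock: 12.6
position: [0.5568, -0.1367, 0.0619]
tool_rot: [-3.142, 0.002, 1.639]
force: [-7.0, -0.5, 10.4]
grip_width: 0.0229
finger_force: 58.2
```

```bash
echo '{"finger_gap": [0,0,0,0],"dx": [0,0,0,0],"dy": [-0.0005,-0.0005,-0.0005,-0.0005],"dz": [-0.004,-0.008,-0.0115,-0.0115],"ax": [0,0,0,0],"ay": [0,0,0,0],"az": [0,0,0,0]}' > next.json && python3 -m creep next.json
```

```text
clock: 13.1
position: [0.5567, -0.1366, 0.073]
tool_rot: [3.141, 0.002, 1.639]
force: [0.9, -1.2, -10.1]
grip_width: 0.0224
finger_force: 59.2
```

```bash
echo '{"finger_gap": [0,0,0,0,0],"dx": [0.004,0.008,0.012,0.016,0.02],"dy": [0,0,0,0,0],"dz": [0,0,0,0,0],"ax": [0,0,0,0,0],"ay": [0,0,0,0,0],"az": [0,0,0,0,0]}' > next.json && python3 -m creep next.json; echo '{"finger_gap": [0,0,0,0,0],"dx": [0.004,0.008,0.012,0.016,0.02],"dy": [0,0,0,0,0],"dz": [0,0,0,0,0],"ax": [0,0,0,0,0],"ay": [0,0,0,0,0],"az": [0,0,0,0,0]}' > next.json && python3 -m creep next.json;echo '{"finger_gap": [0,0,0,0],"dx": [0.004,0.008,0.010,0.010],"dy": [0,0,0,0],"dz": [0,0,0,0],"ax": [0,0,0,0],"ay": [0,0,0,0],"az": [0,0,0,0]}' > next.json && python3 -m creep next.json
```

```text
clock: 13.72
position: [0.5553, -0.1163, 0.0729]
tool_rot: [3.141, 0.002, 1.639]
force: [-0.2, -3.1, -10.4]
grip_width: 0.0227
finger_force: 59.2
clock: 14.35
position: [0.5541, -0.0964, 0.0729]
tool_rot: [3.141, 0.002, 1.639]
force: [0.6, -2.8, -10.4]
grip_width: 0.0228
finger_force: 59.2
clock: 14.85
position: [0.5534, -0.0862, 0.0729]
tool_rot: [3.141, 0.002, 1.64]
force: [0.7, 1.3, -10.2]
grip_width: 0.0227
finger_force: 59.2
```

```bash
echo '{"finger_gap": [0,0,0],"dx": [0,0,0],"dy": [0,0,0],"dz": [0.002,0.004,0.004],"ax": [0,0,0],"ay": [0,0,0],"az": [0,0,0]}' > next.json && python3 -m creep next.json;  echo '{"finger_gap": [0,0,0,0],"dx": [0,0,0,0],"dy": [0,0,0,0],"dz": [0.002,0.004,0.0065,0.0065],"ax": [0,0,0,0],"ay": [0,0,0,0],"az": [0,0,0,0]}' > next.json && python3 -m creep next.json
```

```text
clock: 15.22
position: [0.5535, -0.0865, 0.0687]
tool_rot: [3.141, 0.002, 1.64]
force: [-0.2, 2.2, -8.8]
grip_width: 0.0225
finger_force: 59.4
clock: 15.72
position: [0.5534, -0.0867, 0.0623]
tool_rot: [3.141, 0.002, 1.639]
force: [0.5, 1.7, -6.0]
grip_width: 0.0225
finger_force: 59.6
```

```bash
echo '{"finger_gap": [0,0,0],"dx": [0,0,0],"dy": [0,0,0],"dz": [0.0008,0.0012,0.0012],"ax": [0,0,0],"ay": [0,0,0],"az": [0,0,0]}' > next.json && python3 -m creep next.json; python3 - <<'E'
from h import *
o=np.array([.588,.0204]); Rz=R.from_euler("z",.067).as_matrix()
p,d=grab_frame("side"); P=(cloud("side",d)-np.r_[o,0])@Rz; cv2.imwrite("pics/s4.png",cv2.resize(p[100:280,210:390],None,fx=4,fy=3.3))
s=(d>0)&(abs(P[...,0]-.03)<.01)&(abs(P[...,2]-.055)<.006)&(P[...,1]>.1)&(P[...,1]<.22)
print("far end y",np.percentile(P[s][:,1],[95,99,100]))
E
```

```text
clock: 16.1
position: [0.5536, -0.0868, 0.0619]
tool_rot: [3.14, 0.002, 1.639]
force: [-4.0, 1.8, 7.8]
grip_width: 0.0229
finger_force: 61.0
far end y [0.17521007 0.17616483 0.17664004]
```

View pics/s4.png

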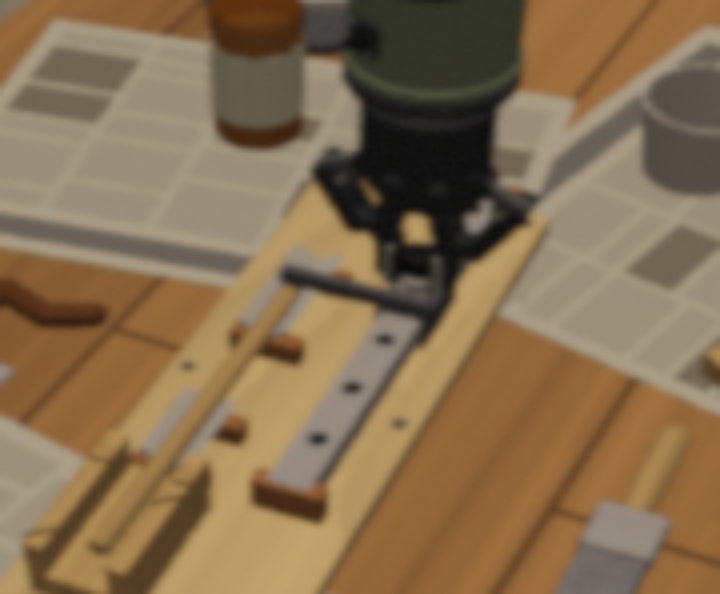

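The pin is seated: the tool is back at its starting height with a hard stop under it. Three holes are still free ahead of the slide. The dowel (290,290 to 105,545) lies in the vee against the pusher (290,270), and its far end at 0.176 m fits a contact position.

```bash
python3 -c "
from workcell import job
print(job.job_done())"
```

```text
the job is handed in; nothing more can be done
None
```

The job is handed in. The dowel lies in the vee against the pusher, the slide is in the next hole with its pin seated, and the gripper still holds the knob. I handed in just after 16.1 s on the robot's clock, and no verdict came back.

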